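# Turn the rivet canister to its scanner with the T-key

## Robot

A 6-joint arm with a two-finger parallel gripper is mounted at the origin on the work surface. World frame = base frame: x ahead of the robot, y to its left, z up, the work surface at z = 0. Lengths are in m, angles in rad, forces in N, time in s.
With the tool pointing down it reaches from about 0.425 to 0.95 m from the base axis. Payload 3.5 kg.
Tool frame: the origin (TCP) lies at the very end of the fingers, on their centre line; the grasp point (between the pads) lies ctrl.tcp_to_grasp behind it (ctrl.tcp_to_grasp is the distance from the TCP to the grasp point, in m); z points along the fingers, y is the line along which they close (so a half turn about z gives the same grasp; the last joint's range is limited). The gripper opens to 85 mm and grips with 20 to 120 N. Pads are 22 mm wide; open, the fingers measure 114 mm over their backs; the gripper's body (76 mm by 85 mm) begins 54 mm behind the grasp point. The pads swing forward as they close: fully open they stand 13 mm farther back than shut.
Start: joints at [1.04, 0.286, 1.577, -0, 1.279, -0.15], TCP at [0.251, 0.627, 0.231] pointing down, gripper open.
Joint ranges: [-2.77, 2.77], [-0.9, 2.22], [0.21, 2.48], [-1.53, 4.67], [0.24, 2.81], [-2.84, 2.84]. Speed limits (rad/s): [2.79, 2.79, 3.14, 3.14, 3.14, 3.14].

## Interface

Orientations are given as a unit quaternion [x, y, z, w].
In Python, from plant import ctrl gives the robot as it stands.
- The arm moves only by the shell command python3 -m inch 'ROWS' [FORCE]. ROWS is JSON, a list of rows, each an object with "slide": the shift along the tool's x, y, z in cm, a list of three; "turn": the turn about the tool's z in rad; "grip": the finger opening in cm, from 0 to 8.54. A call has 1 to 20 rows; each row is the pose to reach, as a shift and turn from the pose commanded when the call began, along the tool's axes at that moment; what a row does not reach only later rows make up. A row lasts 1/10 s, in which the tool goes at most 50 mm and 8.59 degrees, less where a joint would pass 70% of its speed; a pose out of reach is approached as far as the arm can. A call with a gripper value outside its range is refused whole. The fingers move at their own pace and stop on an object; FORCE is the grip in N (left out, the last holds). Time passes only in rows, so rows that repeat a pose let the fingers close. It gives the time, the measured TCP pose, the force, the opening and the grip force at its end, in the units of the state.
- ctrl.get_state(): the state, without advancing time (a new reading comes with each control period).
- ctrl.read_camera(name): name is "scene" or "top"; returns (picture, depth): 480x640x3 uint8, red, green, blue; 480x640 float32, m along the optical axis (not along the pixel's ray), 0 where there is no reading.
- ctrl.camera_info(name): a dict with "K" (3x3 intrinsics, pixels), "camera_from_world" (4x4, takes a point from world to camera coordinates). Camera axes: x right, y down, z forward; pixel columns grow to the right and rows downward; lengths in m; the calibration is good to about 2 mm. A picture is of the moment at which its call begins. camera_info takes no time and is no camera call.
- ctrl.sign_off(): hands the job in; it is judged then, once.
The state is a dict: "time": time; "qpos": joint angles; "dq": joint speeds; "joint_efforts": joint torques, N m; "eef_pos": TCP position; "tcp_rot": TCP orientation; "contact_force": force on the tool from outside, world axes, zero at the start; "wrist_torque": the same for the moment, N m; "opening": opening from 0.0 (shut) to 1.0 (fully open); "finger_force": force on a finger pad.
Only numpy, scipy, OpenCV 4.12 (cv2) and the standard library are available. Lean on these libraries where they do the work, as an engineer would, in place of code of your own. Each camera call takes 0.05 s, during which the arm holds its last target. There are 200 camera calls.

## Task

Clear the loose chrome pan handle off the top of the blue rivet canister into the empty end of the cardboard carton. Then take the orange T-key from its green mat, reach into the canister's well with it and turn the canister until its yellow label squarely faces the black scanner block, never touching the canister with the gripper itself. Finally stand the key upright, wholly on its green mat again, and leave everything else where it is.

Things in the scene. Friction and masses are not known exactly. Their poses are not given: they have to be found in the camera images.
- drum_top (a point): centre of the top face, 117 above the table, of the blue rivet canister: an upright drum, diameter 130, height 90, on a grey base 150 square and 25 high. z is up; x points from its axis to the middle of the yellow label. An open round well in its middle is 64 wide and 60 deep
- drive_bar (a point): centre of the top of the brass bar that lies across the floor of the drum's well: 62 long, 10 wide, 14 tall, running along the x axis (towards the label); its top is 46 below the drum's top, the well's floor 14 lower
- label (a point): middle of the yellow label (36 wide, 62 tall, two black bars) on the side of the drum, 66 from its axis; x points outwards. A yellow stripe 18 wide on the drum's top rim shows the same direction. It starts roughly away from the robot
- drum (a joint): the drum's rotation about its vertical axis, rad, growing counter-clockwise from above, 0 when the label points along its base's x axis (not towards the scanner). At least 0.8 turn is free either way; it stays where it is left (friction about 0.12 N m)
- scan_window (a point): the scanner: a fixed black upright block 60 x 40 x 111 tall with a red window on both broad sides and a green top, beside the canister, either left or right of it; the point is the block's middle, 75 above the table. The label must point from the drum's axis to this point
- lamp_center (a point): fixed signal lamp on the other side of the canister: a grey block 60 x 40 x 75 with an amber dome, 110 tall in all; point on its axis, 55 above the table. It is not the scanner
- handle_grip (a point): loose chrome pan handle, 122 long (x axis along it), 22 wide, standing as a bridge on two flat feet across the canister's top; the point is the middle of its straight flat-sided grip bar (66 long, 14 wide, 12 tall), 34 above the underside of its feet. 0.12 kg
- carton_bay (a point): middle of the floor, 5 above the table, of the empty end of a fixed cardboard carton 220 (x) x 170 (y) x 75 tall; the empty bay is 143 (x) x 160 (y) inside and its x axis points to the other end, which is behind a divider and filled with chrome handles to 67 above the table
- key_grip (a point): middle of the orange paddle of the loose T-key (0.35 kg, 150 tall, standing on its foot): paddle 66 long (x axis), 14 thick (y), 40 tall, its middle 130 above the foot's end. The foot, 36 (x) by 40 (y), is two prongs 24 tall with a slot 16 wide along x between them, under a collar of diameter 44; the slot straddles the brass bar and the prongs reach the well's floor
- mat_top (a point): centre of the top of the key's fixed green mat, 130 square, 4 thick
- water_c (a point): bystander: loose water bottle, diameter 64, 190 tall, point half-way up
- jar_c (a point): bystander: loose amber jar of rivets, diameter 68, 130 tall, by the mat; point half-way up
- spray_c (a point): bystander: loose red spray can, diameter 56, 170 tall; point half-way up
- gauge_center (a point): bystander: loose aluminium cylinder gauge, diameter 60, 120 tall; point half-way up
- pan_c (a point): bystander: loose steel pan, diameter 170, 60 tall, with two small side handles (about 240 over them), beyond the canister; point half-way up
- wrench_grip (a point): bystander: loose wrench lying flat by the mat, 170 long; point on its handle
- spare_grip (a point): bystander: a second chrome handle on the table by the carton, 122 long (x axis), 40 tall, the same shape as the other; point at its grip bar 34 above the table

How it is judged:
On the way, in this order (a step that is already met when the one before it is completed fails the run):
1. the chrome handle is in the empty end of the carton (x of handle_grip in the frame of carton_bay between -0.075 and 0.075 m and y of handle_grip in the frame of carton_bay between -0.08 and 0.08 m and height (world z) of handle_grip below 0.07 m), for 0.2 s.
2. with the key down in the canister's well, the yellow label faces the scanner (y of scan_window in the frame of drum_top between -0.02 and 0.02 m and x of scan_window in the frame of drum_top above 0.05 m and horizontal distance between key_grip and drum_top below 0.03 m and height (world z) of key_grip below 0.215 m), for 0.2 s.
At the end, for the whole second after the job is handed in: Scanner's middle within 20 mm of the line from drum axis through label (9 degrees); handle in the carton's empty end, its grip under 70 mm above the table; key upright on the mat, its axis within 52 mm of the mat's middle along each side; key, handle and drum at rest (all of step 1 and y of scan_window in the frame of drum_top between -0.02 and 0.02 m and x of scan_window in the frame of drum_top above 0.05 m and x of key_grip in the frame of mat_top between -0.052 and 0.052 m and y of key_grip in the frame of mat_top between -0.052 and 0.052 m and angle between key_grip's own z axis and vertical below 0.1 rad and height (world z) of key_grip below 0.142 m and linear speed of each of key, handle below 0.02 m/s and velocity of joint drum between -0.05 and 0.05 rad/s); the robot touches nothing.
It fails at once if the canister is touched by the robot itself (contact force between any of the fingers, the arm and drum above 2 N).
It fails at once if a bystander is moved more than 40 mm (distance of any of water_c, jar_c, spray_c, gauge_center, pan_c, wrench_grip, spare_grip from where it was at the start of the episode above 0.04 m).
It also fails if it takes over 72 s, if anything falls off the work surface, if the arm or the gripper's body presses on something with over 40 N, if the wrist force passes 120 N, or if a joint passes its speed limit or range.

## Working session

There is one attempt and no reset: what is moved stays moved. The work goes in short steps, Python scripts to look and compute and a shell command to move; the robot and the scene stay as the last step left them, time stands still between calls to the robot, and variables do not carry over. Pictures are saved under pics/ and viewed, at most 10 in all, crops included, and the job is handed in when it is done.

```bash
ls; mkdir -p pics; python3 - <<'E'
from plant import ctrl
import cv2,numpy as np
s=ctrl.get_state();print({k:np.round(v,3).tolist() for k,v in s.items()},ctrl.tcp_to_grasp)
for n in("scene","top"):
    p,d=ctrl.read_camera(n);cv2.imwrite(f"pics/{n}0.png",p[:,:,::-1]);np.savez(f"{n}0.npz",p=p,d=d)
    i=ctrl.camera_info(n);print(n,np.round(i["K"],1).tolist(),np.round(i["camera_from_world"],3).tolist())
E
```

```text
pics
{'time': 0.0, 'qpos': [1.04, 0.287, 1.578, -0.0, 1.279, -0.15], 'dq': [-0.001, 0.002, -0.001, -0.001, -0.001, -0.001], 'joint_efforts': [0.001, -40.599, -29.262, -0.0, 0.006, -0.0], 'eef_pos': [0.251, 0.626, 0.23], 'tcp_rot': [0.189, 0.982, -0.001, -0.0], 'contact_force': [0.347, -0.067, -0.222], 'wrist_torque': [0.05, 0.012, -0.001], 'finger_force': 0.0, 'opening': 0.997} 0.0187
scene [[509.1, 0.0, 321.0], [0.0, 509.1, 245.7], [0.0, 0.0, 1.0]] [[-0.228, 0.974, 0.001, 0.121], [0.848, 0.199, -0.491, -0.436], [-0.478, -0.111, -0.871, 1.435], [0.0, 0.0, 0.0, 1.0]]
top [[466.9, 0.0, 322.3], [0.0, 466.9, 237.7], [0.0, 0.0, 1.0]] [[0.007, -1.0, -0.004, 0.009], [-0.979, -0.006, -0.205, 0.566], [0.205, 0.005, -0.979, 1.207], [0.0, 0.0, 0.0, 1.0]]
```

View pics/top0.png

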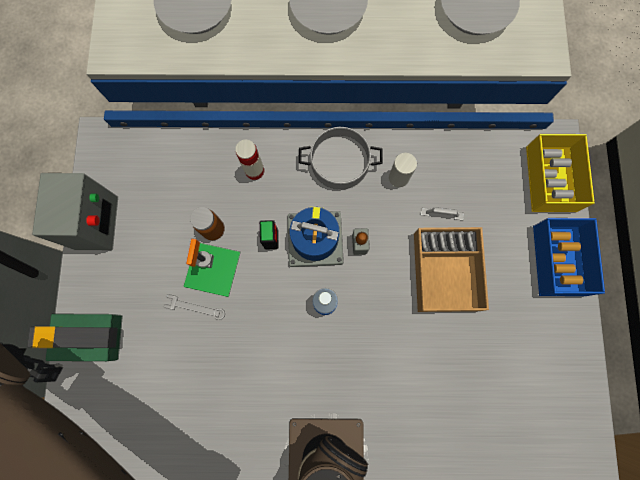

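View pics/scene0.png

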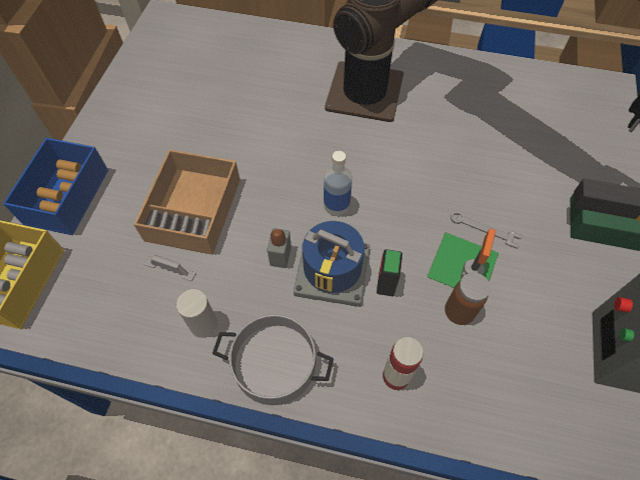

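The top view shows the canister at about (315,237), with its yellow stripe at (316,212) pointing away from the robot. The scanner's green top is at (268,233), to the left, and the lamp is on the right at (361,238). The key is at (195,253) on the mat at (212,270), and the carton's empty bay is at (452,280).

```bash
cat > h.py <<'E'
import cv2,numpy as np
from plant import ctrl
def cloud(n,d):
    i=ctrl.camera_info(n);K=np.array(i["K"]);T=np.linalg.inv(np.array(i["camera_from_world"]))
    v,u=np.mgrid[:480,:640];c=np.stack([(u-K[0,2])/K[0,0]*d,(v-K[1,2])/K[1,1]*d,d],-1)
    W=c@T[:3,:3].T+T[:3,3];W[d<=0]=np.nan;return W
def ray(n,uv,z):
    i=ctrl.camera_info(n);K=np.array(i["K"]);T=np.linalg.inv(np.array(i["camera_from_world"]))
    r=T[:3,:3]@np.linalg.solve(K,[uv[0],uv[1],1]);o=T[:3,3];return (o+r*(z-o[2])/r[2])[:2]
def shot(n,f=None):
    p,d=ctrl.read_camera(n)
    if f: cv2.imwrite(f"pics/{f}.png",p[:,:,::-1])
    return p,cloud(n,d),cv2.cvtColor(p,cv2.COLOR_RGB2HSV)
def box(W,m):
    q=(W[m][:,:2]*1000).astype(np.float32);c,s,a=cv2.minAreaRect(q)
    b=cv2.boxPoints((c,s,a));e=b[1]-b[0];f=b[2]-b[1];e=e if np.hypot(*e)>np.hypot(*f) else f
    return len(q),np.round(c,1),np.round(s,1),"long axis deg",round(np.degrees(np.arctan2(e[1],e[0]))%180,1),"z med/max",np.round(np.nanmedian(W[m][:,2]),3),np.round(np.nanmax(W[m][:,2]),3)
def mask(H,lo,hi): return cv2.inRange(H,np.array(lo),np.array(hi))>0
E
python3 - <<'E'
from h import *
for n in("top","scene"):
    z=np.load(n+"0.npz");p,W=z["p"],cloud(n,z["d"]);H=cv2.cvtColor(p,cv2.COLOR_RGB2HSV);Z=W[...,2]
    v,u=np.mgrid[:480,:640]
    g=mask(H,(45,100,60),(80,255,255))
    print(n);
    def pr(t,m):
        m=m&np.isfinite(Z)
        print(t,box(W,m) if m.sum()>4 else m.sum())
    tab=(abs(W[...,1])<.45)&(W[...,0]>.3)&(W[...,0]<1.0)
    pr("scanner top",g&tab&(Z>.1)&(Z<.12))
    pr("mat",g&tab&(Z<.015))
    pr("paddle",mask(H,(4,150,120),(16,255,255))&tab&(Z>.105)&(Z<.16)&(W[...,1]>.15))
    pr("blue top",mask(H,(100,120,40),(125,255,255))&tab&(Z>.112)&(Z<.122)&(abs(W[...,1])<.1))
    ys=mask(H,(20,120,120),(34,255,255))&tab&(abs(W[...,1])<.12)&(Z>.112)&(Z<.122)
    pr("stripe",ys);
    pr("brass",mask(H,(12,100,80),(34,255,255))&tab&(abs(W[...,1])<.12)&(Z>.05)&(Z<.085)&(W[...,0]<.68))
    C=np.array([.62,.02])
    near=(np.hypot(W[...,0]-C[0],W[...,1]-C[1])<.1)
    pr("handle",near&(Z>.13)&(Z<.17)); pr("handle top",near&(Z>.15)&(Z<.165))
    pr("base",near&(Z>.018)&(Z<.032))
    pr("carton rim",tab&(W[...,1]<-.2)&(Z>.07)&(Z<.08))
    # bystanders tops
    for t,(a,b) in {"jar":(.122,.14),"water":(.17,.2),"spray":(.16,.18),"gauge":(.112,.128),"lamp":(.1,.115)}.items():
        k,l=cv2.connectedComponents((tab&(Z>a)&(Z<b)).astype(np.uint8))
        print(t,[(np.round(np.nanmean(W[l==j],0),3).tolist(),int((l==j).sum())) for j in range(1,k) if (l==j).sum()>15])
E
```

```text
top
scanner top (235, array([565.7, 237. ]), array([ 51.6, 191.8]), 'long axis deg', np.float32(95.8), 'z med/max', np.float64(0.111), np.float64(0.117))
mat (1744, array([486.6, 320.4]), array([129.7, 129. ]), 'long axis deg', np.float32(78.0), 'z med/max', np.float64(0.004), np.float64(0.013))
paddle (140, array([509.5, 338.5]), array([14.5, 63.9]), 'long axis deg', np.float32(173.4), 'z med/max', np.float64(0.153), np.float64(0.159))
blue top (1085, array([570.2,  33.5]), array([125.8, 124.7]), 'long axis deg', np.float32(0.1), 'z med/max', np.float64(0.117), np.float64(0.122))
stripe (72, array([621. ,  28.9]), array([17.9, 29.9]), 'long axis deg', np.float32(174.8), 'z med/max', np.float64(0.118), np.float64(0.122))
brass (46, array([576.3,  33. ]), array([ 9.5, 52.3]), 'long axis deg', np.float32(173.9), 'z med/max', np.float64(0.071), np.float64(0.076))
handle (192, array([573. ,  31.5]), array([87.9, 14.4]), 'long axis deg', np.float32(75.9), 'z med/max', np.float64(0.156), np.float64(0.162))
handle top (158, array([573.1,  31.8]), array([70.6, 14.4]), 'long axis deg', np.flo
[... 2892 characters left out ...]
15, 0.168], 703)]
gauge [([0.412, 0.012, 0.121], 233), ([0.578, 0.038, 0.116], 1890), ([0.505, 0.336, 0.12], 18), ([0.541, 0.336, 0.122], 31), ([0.624, 0.321, 0.123], 155), ([0.605, 0.32, 0.127], 16), ([0.601, 0.339, 0.127], 19), ([0.761, -0.204, 0.118], 718), ([0.799, 0.21, 0.12], 93)]
lamp [([0.419, 0.01, 0.108], 119), ([0.531, 0.046, 0.113], 124), ([0.532, 0.009, 0.114], 19), ([0.54, -0.009, 0.114], 25), ([0.564, -0.087, 0.106], 91), ([0.564, 0.006, 0.108], 26), ([0.56, 0.084, 0.114], 57), ([0.583, -0.015, 0.114], 53), ([0.579, 0.161, 0.107], 484), ([0.621, 0.042, 0.11], 325), ([0.608, 0.065, 0.114], 56), ([0.623, 0.32, 0.105], 173), ([0.777, -0.188, 0.107], 98), ([0.8, 0.21, 0.108], 70)]
```

```bash
python3 - <<'E'
from h import *
for n in("top","scene"):
    z=np.load(n+"0.npz");p,W=z["p"],cloud(n,z["d"]);Z=W[...,2]
    R=(W[...,1]<-.2)&(W[...,1]>-.5)&(W[...,0]>.34)&(W[...,0]<.72)
    m=(R&(Z>.06)&(Z<.085)).astype(np.uint8)
    k,l,s,c=cv2.connectedComponentsWithStats(m);j=1+np.argmax(s[1:,4]);print(n,"rim",box(W,l==j))
    f=R&(Z>0.002)&(Z<.012)&mask(cv2.cvtColor(p,cv2.COLOR_RGB2HSV),(5,60,60),(25,255,255));k,l,s,c=cv2.connectedComponentsWithStats(f.astype(np.uint8));j=1+np.argmax(s[1:,4]);print("floor",box(W,l==j))
s=ctrl.get_state();
# rows for handle approach from start, tool axes
a=np.radians(158.2);x=np.array([np.cos(a),np.sin(a)]);y=np.array([np.sin(a),-np.cos(a)])
for t in [(.574,.034)]:
    d=np.array(t)-s["eef_pos"][:2];print(d@x*100,d@y*100)
E
```

```text
top rim (972, array([ 484.2, -333.2]), array([220.8, 172.6]), 'long axis deg', np.float32(1.0), 'z med/max', np.float64(0.073), np.float64(0.084))
floor (2441, array([ 455.5, -341.4]), array([144.8, 147.5]), 'long axis deg', np.float32(91.2), 'z med/max', np.float64(0.006), np.float64(0.012))
scene rim (1842, array([ 485.3, -328.9]), array([224., 173.]), 'long axis deg', np.float32(0.9), 'z med/max', np.float64(0.068), np.float64(0.08))
floor (1750, array([ 437.9, -343.6]), array([121.2, 135.5]), 'long axis deg', np.float32(91.0), 'z med/max', np.float64(0.004), np.float64(0.012))
-52.02297267348952 -42.96770762582736
```

```bash
R='{"slide":[-52,-43,0],"turn":1.431,"grip":5}'; true; python3 -m inch '[{"slide":[-52,-43,0],"turn":1.431,"grip":5},{"slide":[-52,-43,0],"turn":1.431,"grip":5},{"slide":[-52,-43,0],"turn":1.431,"grip":5},{"slide":[-52,-43,0],"turn":1.431,"grip":5},{"slide":[-52,-43,0],"turn":1.431,"grip":5},{"slide":[-52,-43,0],"turn":1.431,"grip":5},{"slide":[-52,-43,0],"turn":1.431,"grip":5},{"slide":[-52,-43,0],"turn":1.431,"grip":5},{"slide":[-52,-43,0],"turn":1.431,"grip":5},{"slide":[-52,-43,0],"turn":1.431,"grip":5},{"slide":[-52,-43,0],"turn":1.431,"grip":5},{"slide":[-52,-43,0],"turn":1.431,"grip":5},{"slide":[-52,-43,0],"turn":1.431,"grip":5},{"slide":[-52,-43,0],"turn":1.431,"grip":5},{"slide":[-52,-43,0],"turn":1.431,"grip":5},{"slide":[-52,-43,0],"turn":1.431,"grip":5},{"slide":[-52,-43,0],"turn":1.431,"grip":5},{"slide":[-52,-43,0],"turn":1.431,"grip":5}]'
```

```text
time: 1.9
eef_pos: [0.5731, 0.0356, 0.2313]
tcp_rot: [0.786, 0.618, -0.0, -0.0]
contact_force: [-1.2, -0.3, 1.1]
opening: 0.586
finger_force: 0.0
```

```bash
python3 -m inch '[{"slide":[-0.1,0.1,4],"turn":0,"grip":5},{"slide":[-0.1,0.1,7.5],"turn":0,"grip":5},{"slide":[-0.1,0.1,9.3],"turn":0,"grip":5},{"slide":[-0.1,0.1,9.9],"turn":0,"grip":5},{"slide":[-0.1,0.1,9.9],"turn":0,"grip":5},{"slide":[-0.1,0.1,9.9],"turn":0,"grip":0.5},{"slide":[-0.1,0.1,9.9],"turn":0,"grip":0.5},{"slide":[-0.1,0.1,9.9],"turn":0,"grip":0.5},{"slide":[-0.1,0.1,9.9],"turn":0,"grip":0.5},{"slide":[-0.1,0.1,9.9],"turn":0,"grip":0.5},{"slide":[-0.1,0.1,9.9],"turn":0,"grip":0.5},{"slide":[-0.1,0.1,9.9],"turn":0,"grip":0.5}]' 50
```

```text
time: 3.1
eef_pos: [0.5756, 0.033, 0.1342]
tcp_rot: [0.787, 0.617, 0.001, 0.001]
contact_force: [-0.9, 1.2, 5.8]
opening: 0.156
finger_force: 50.1
```

```bash
python3 -m inch '[{"slide":[0,0,-2],"turn":0,"grip":0.5},{"slide":[0,0,-5],"turn":0,"grip":0.5},{"slide":[0,0,-8],"turn":0,"grip":0.5},{"slide":[-4,-0.4,-8],"turn":-0.05,"grip":0.5},{"slide":[-8,-0.8,-8],"turn":-0.1,"grip":0.5},{"slide":[-12,-1.2,-8],"turn":-0.15,"grip":0.5},{"slide":[-16,-1.6,-8],"turn":-0.2,"grip":0.5},{"slide":[-20,-2,-8],"turn":-0.253,"grip":0.5},{"slide":[-24,-2.4,-8],"turn":-0.253,"grip":0.5},{"slide":[-28,-2.8,-8],"turn":-0.253,"grip":0.5},{"slide":[-32,-3.2,-8],"turn":-0.253,"grip":0.5},{"slide":[-36,-3.4,-8],"turn":-0.253,"grip":0.5},{"slide":[-38.3,-3.6,-8],"turn":-0.253,"grip":0.5},{"slide":[-38.3,-3.6,-8],"turn":-0.253,"grip":0.5},{"slide":[-38.3,-3.6,-4],"turn":-0.253,"grip":0.5},{"slide":[-38.3,-3.6,0],"turn":-0.253,"grip":0.5},{"slide":[-38.3,-3.6,3],"turn":-0.253,"grip":0.5}]' && python3 - <<'E'
from h import *
shot("top","top1")
p,_,_=shot("scene")
E
```

```text
time: 4.8
eef_pos: [0.4471, -0.3284, 0.0993]
tcp_rot: [0.703, 0.711, 0.0, -0.002]
contact_force: [-0.6, 0.5, -1.7]
opening: 0.152
finger_force: 49.2
```

View pics/top1.png

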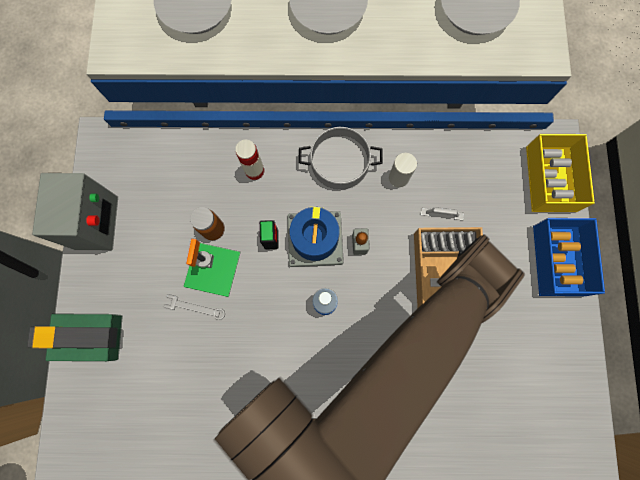

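The drum is now uncovered: the brass bar shows at (315,232) and the stripe at (316,212). The arm is over the carton's empty end, near (435,280).

```bash
python3 -m inch '[{"slide":[0,-0.3,3],"turn":0,"grip":0.5},{"slide":[0,-0.3,5.5],"turn":0,"grip":0.5},{"slide":[0,-0.3,6.5],"turn":0,"grip":0.5},{"slide":[0,-0.3,7.2],"turn":0,"grip":0.5},{"slide":[0,-0.3,7.4],"turn":0,"grip":0.5},{"slide":[0,-0.3,7.4],"turn":0,"grip":0.5}]'
```

```text
time: 5.5
eef_pos: [0.4459, -0.331, 0.0295]
tcp_rot: [0.703, 0.711, -0.0, 0.001]
contact_force: [-0.3, -0.4, -2.4]
opening: 0.151
finger_force: 49.1
```

```bash
python3 -m inch '[{"slide":[0,0.3,0.4],"turn":0,"grip":0.5},{"slide":[0,0.3,0.6],"turn":0,"grip":0.5},{"slide":[0,0.3,0.6],"turn":0,"grip":0.5},{"slide":[0,0.3,0.6],"turn":0,"grip":4.5},{"slide":[0,0.3,0.6],"turn":0,"grip":4.5},{"slide":[0,0.3,0.6],"turn":0,"grip":4.5},{"slide":[0,0.3,0.6],"turn":0,"grip":4.5},{"slide":[0,0.3,0.6],"turn":0,"grip":4.5},{"slide":[0,0.3,-2],"turn":0,"grip":4.5},{"slide":[0,0.3,-6],"turn":0,"grip":4.5},{"slide":[0,0.3,-11],"turn":0,"grip":4.5},{"slide":[0,0.3,-16],"turn":0,"grip":4.5},{"slide":[0,0.3,-20],"turn":0,"grip":4.5},{"slide":[0,0.3,-20],"turn":0,"grip":4.5}]'
python3 - <<'E'
from h import *
s=ctrl.get_state();q=s["tcp_rot"];a=np.arctan2(2*q[0]*q[1],2*q[0]**2-1);x=np.array([np.cos(a),np.sin(a)]);y=np.array([np.sin(a),-np.cos(a)])
p=s["eef_pos"];print(p,np.degrees(a))
d=np.array([.511,.340])-p[:2];print(d@x*100,d@y*100,"turn",np.degrees(a)+7.4,np.radians(np.degrees(a)+7.4))
for n in("top","scene"):
    P,W,H=shot(n);Z=W[...,2];r=np.hypot(W[...,0]-.573,W[...,1]-.0345)
    m=(abs(W[...,0]-.45)<.068)&(abs(W[...,1]+.3315)<.075)&(Z>.033)&(Z<.06)
    print("handle",box(W,m) if m.sum()>5 else m.sum())
    b=mask(H,(12,100,80),(34,255,255))&(r<.033)&(Z>.055)&(Z<.085);print("bar",box(W,b) if b.sum()>5 else b.sum())
    ys=mask(H,(20,120,120),(34,255,255))&(r<.08)&(Z>.112)&(Z<.122);print("stripe",box(W,ys))
    bt=(r<.08)&(Z>.112)&(Z<.122);print("top",box(W,bt))
    pd=mask(H,(4,150,120),(16,255,255))&(Z>.14)&(Z<.16)&(abs(W[...,1]-.34)<.05);print("paddle",box(W,pd) if pd.sum()>5 else 0)
E
```

```text
time: 6.9
eef_pos: [0.4509, -0.3332, 0.2369]
tcp_rot: [0.703, 0.711, -0.0, 0.007]
contact_force: [0.9, -0.3, 0.6]
opening: 0.53
finger_force: 0.0
[ 0.45088053 -0.33315755  0.23686209] 90.69717868576811
67.23761990474884 6.830583662784857 turn 98.09717868576811 1.7121187549838575
handle (98, array([ 445.5, -317.7]), array([13.8, 48.9]), 'long axis deg', np.float32(90.4), 'z med/max', np.float64(0.044), np.float64(0.051))
bar (73, array([576.4,  33.6]), array([10.6, 52.1]), 'long axis deg', np.float32(173.5), 'z med/max', np.float64(0.071), np.float64(0.076))
stripe (76, array([621.4,  28.9]), array([17.7, 29.4]), 'long axis deg', np.float32(175.6), 'z med/max', np.float64(0.118), np.float64(0.122))
top (1412, array([572.2,  32. ]), array([128.4, 127.3]), 'long axis deg', np.float32(1.0), 'z med/max', np.float64(0.117), np.float64(0.122))
paddle (141, array([509.2, 338.5]), array([14.8, 64.4]), 'long axis deg', np.float32(173.1), 'z med/max', np.float64(0.153), np.float64(0.16))
handle (207, array([ 419. , -345.1]), array([116.8,  73.8]), 'long axis deg', np.float32(89.5), 'z med/max', np.float64(0.042), np.float64(0.06))
bar (70, array([562.2,  37.2]), array([10.8, 39.6]), 'long axis deg', np.float32(178.9), 'z med/max', np.float64(0.069), np.float64(0.073))
stripe (115, array([622.4,  31.7]), array([17.7, 34.1]), 'long axis deg', np.float32(173.2), 'z med/max', np.float64(0.117), np.float64(0.122))
top (2028, array([574.3,  37.1]), array([129.2, 127.2]), 'long axis deg', np.float32(14.3), 'z med/max', np.float64(0.116), np.float64(0.122))
paddle (206, array([513.2, 340.9]), array([12.9, 63.5]), 'long axis deg', np.float32(172.1), 'z med/max', np.float64(0.152), np.float64(0.157))
```

```bash
python3 -m inch '[{"slide":[67.2,6.8,0],"turn":1.712,"grip":5},{"slide":[67.2,6.8,0],"turn":1.712,"grip":5},{"slide":[67.2,6.8,0],"turn":1.712,"grip":5},{"slide":[67.2,6.8,0],"turn":1.712,"grip":5},{"slide":[67.2,6.8,0],"turn":1.712,"grip":5},{"slide":[67.2,6.8,0],"turn":1.712,"grip":5},{"slide":[67.2,6.8,0],"turn":1.712,"grip":5},{"slide":[67.2,6.8,0],"turn":1.712,"grip":5},{"slide":[67.2,6.8,0],"turn":1.712,"grip":5},{"slide":[67.2,6.8,0],"turn":1.712,"grip":5},{"slide":[67.2,6.8,0],"turn":1.712,"grip":5},{"slide":[67.2,6.8,0],"turn":1.712,"grip":5},{"slide":[67.2,6.8,0],"turn":1.712,"grip":5},{"slide":[67.2,6.8,0],"turn":1.712,"grip":5},{"slide":[67.2,6.8,0],"turn":1.712,"grip":5},{"slide":[67.2,6.8,0],"turn":1.712,"grip":5},{"slide":[67.2,6.8,0],"turn":1.712,"grip":5},{"slide":[67.2,6.8,0],"turn":1.712,"grip":5},{"slide":[67.2,6.8,0],"turn":1.712,"grip":5}]'; cat > go.py <<'E'
import sys
from h import *
s=ctrl.get_state();q=s["tcp_rot"];a=np.arctan2(2*q[0]*q[1],2*q[0]**2-1);x=np.array([np.cos(a),np.sin(a)]);y=np.array([np.sin(a),-np.cos(a)])
p=s["eef_pos"];t=np.array(list(map(float,sys.argv[1:5])));d=t[:2]-p[:2]
print("yaw",np.degrees(a).round(2),"q6",s["qpos"][5].round(2),"slide",(np.array([d@x,d@y,p[2]-t[2]])*100).round(2),"turn",round(float(a-np.radians(t[3])),3))
E
python3 go.py .511 .340 .115 -7.4
```

```text
time: 8.9
eef_pos: [0.5079, 0.341, 0.2276]
tcp_rot: [0.998, -0.065, -0.001, 0.0]
contact_force: [0.1, -0.0, 0.0]
opening: 0.588
finger_force: 0.0
yaw -7.5 q6 2.13 slide [ 0.32  0.06 11.26] turn -0.002
```

```bash
python3 -m inch '[{"slide":[0.3,0.06,4],"turn":0,"grip":5},{"slide":[0.3,0.06,8],"turn":0,"grip":5},{"slide":[0.3,0.06,10.5],"turn":0,"grip":5},{"slide":[0.3,0.06,11.3],"turn":0,"grip":5},{"slide":[0.3,0.06,11.3],"turn":0,"grip":5},{"slide":[0.3,0.06,11.3],"turn":0,"grip":0.5},{"slide":[0.3,0.06,11.3],"turn":0,"grip":0.5},{"slide":[0.3,0.06,11.3],"turn":0,"grip":0.5},{"slide":[0.3,0.06,11.3],"turn":0,"grip":0.5},{"slide":[0.3,0.06,11.3],"turn":0,"grip":0.5},{"slide":[0.3,0.06,11.3],"turn":0,"grip":0.5},{"slide":[0.3,0.06,11.3],"turn":0,"grip":0.5},{"slide":[0.3,0.06,11.3],"turn":0,"grip":0.5}]' 100; python3 go.py .511 .340 .115 -7.4
```

```text
time: 10.2
eef_pos: [0.5123, 0.3416, 0.1177]
tcp_rot: [0.998, -0.064, 0.002, -0.0]
contact_force: [-0.6, -2.8, 5.8]
opening: 0.147
finger_force: 97.9
yaw -7.38 q6 2.12 slide [-0.11  0.17  0.27] turn 0.0
```

```bash
python3 -m inch '[{"slide":[0,0,-2],"turn":0,"grip":0.5},{"slide":[0,0,-6],"turn":0,"grip":0.5},{"slide":[0,0,-11],"turn":0,"grip":0.5},{"slide":[0,0,-16],"turn":0,"grip":0.5},{"slide":[0,0,-17],"turn":0,"grip":0.5},{"slide":[0,0,-17],"turn":0,"grip":0.5}]'; python3 go.py .5735 .0345 .29 -5.5
```

```text
time: 10.8
eef_pos: [0.5118, 0.3421, 0.288]
tcp_rot: [0.998, -0.064, 0.002, -0.001]
contact_force: [0.5, 0.0, -3.2]
opening: 0.153
finger_force: 97.7
yaw -7.39 q6 2.12 slide [10.08 29.71 -0.2 ] turn -0.033
```

```bash
python3 -m inch '[{"slide":[1.4,4.2,0],"turn":0,"grip":0.5},{"slide":[2.8,8.4,0],"turn":0,"grip":0.5},{"slide":[4.3,12.7,0],"turn":0,"grip":0.5},{"slide":[5.8,17,0],"turn":0,"grip":0.5},{"slide":[7.2,21.2,0],"turn":-0.02,"grip":0.5},{"slide":[8.6,25.5,0],"turn":-0.033,"grip":0.5},{"slide":[9.6,28.5,0],"turn":-0.033,"grip":0.5},{"slide":[10.1,29.7,0],"turn":-0.033,"grip":0.5},{"slide":[10.1,29.7,0],"turn":-0.033,"grip":0.5},{"slide":[10.1,29.7,0],"turn":-0.033,"grip":0.5},{"slide":[10.1,29.7,0],"turn":-0.033,"grip":0.5}]'; python3 go.py .5735 .0345 .18 -5.5; python3 - <<'E'
from h import *
shot("top","top2")
p,W,H=shot("scene");cv2.imwrite("pics/sc2.png",cv2.resize(p[150:330,220:440,::-1],(770,630))[:600])
E
```

```text
time: 11.9
eef_pos: [0.5723, 0.0354, 0.2843]
tcp_rot: [0.999, -0.047, -0.001, -0.0]
contact_force: [-0.8, 0.1, -2.2]
opening: 0.153
finger_force: 98.5
yaw -5.41 q6 1.55 slide [ 0.13  0.08 10.43] turn 0.002
```

View pics/sc2.png

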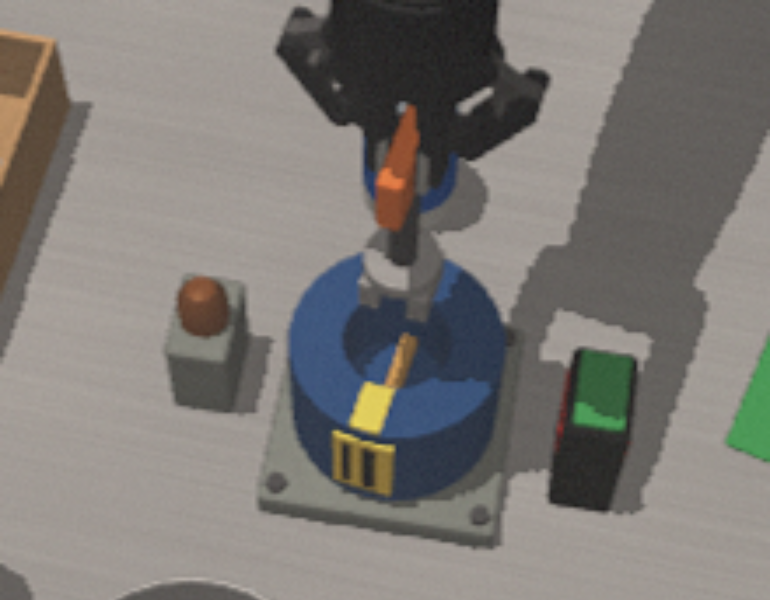

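The key hangs upright over the well. Its prongs, at about (390,295) in the crop, straddle the line of the brass bar at (402,360), and the label faces away at (365,460).

```bash
python3 -m inch '[{"slide":[0.1,0.08,3],"turn":0,"grip":0.5},{"slide":[0.1,0.08,6],"turn":0,"grip":0.5},{"slide":[0.1,0.08,8],"turn":0,"grip":0.5},{"slide":[0.1,0.08,9],"turn":0,"grip":0.5},{"slide":[0.1,0.08,9],"turn":0,"grip":0.5},{"slide":[0.1,0.08,9],"turn":0,"grip":0.5}]'; python3 go.py .5735 .0345 .171 -5.5
```

```text
time: 12.6
eef_pos: [0.5745, 0.0333, 0.1966]
tcp_rot: [0.999, -0.048, 0.001, 0.0]
contact_force: [-0.2, 1.2, -1.9]
opening: 0.151
finger_force: 98.4
yaw -5.47 q6 1.55 slide [-0.11 -0.11  2.56] turn 0.0
```

```bash
python3 -m inch '[{"slide":[0,-0.05,0.6],"turn":0,"grip":0.5},{"slide":[0,-0.05,1.1],"turn":0,"grip":0.5},{"slide":[0,-0.05,1.5],"turn":0,"grip":0.5},{"slide":[0,-0.05,1.8],"turn":0,"grip":0.5},{"slide":[0,-0.05,2.0],"turn":0,"grip":0.5},{"slide":[0,-0.05,2.0],"turn":0,"grip":0.5}]'; python3 go.py .5735 .0345 .171 -5.5
```

```text
time: 13.2
eef_pos: [0.5736, 0.0335, 0.1749]
tcp_rot: [0.999, -0.048, -0.0, -0.0]
contact_force: [0.7, -0.5, -2.3]
opening: 0.148
finger_force: 98.4
yaw -5.52 q6 1.55 slide [-0.02 -0.1   0.39] turn -0.0
```

```bash
python3 -m inch '[{"slide":[0,0,0.1],"turn":-0.1,"grip":0.5},{"slide":[0,0,0.1],"turn":-0.2,"grip":0.5},{"slide":[0,0,0.1],"turn":-0.3,"grip":0.5},{"slide":[0,0,0.1],"turn":-0.4,"grip":0.5},{"slide":[0,0,0.1],"turn":-0.5,"grip":0.5},{"slide":[0,0,0.1],"turn":-0.6,"grip":0.5},{"slide":[0,0,0.1],"turn":-0.7,"grip":0.5},{"slide":[0,0,0.1],"turn":-0.8,"grip":0.5},{"slide":[0,0,0.1],"turn":-0.9,"grip":0.5},{"slide":[0,0,0.1],"turn":-1.0,"grip":0.5},{"slide":[0,0,0.1],"turn":-1.1,"grip":0.5},{"slide":[0,0,0.1],"turn":-1.2,"grip":0.5},{"slide":[0,0,0.1],"turn":-1.3,"grip":0.5},{"slide":[0,0,0.1],"turn":-1.4,"grip":0.5},{"slide":[0,0,0.1],"turn":-1.5,"grip":0.5},{"slide":[0,0,0.1],"turn":-1.6,"grip":0.5},{"slide":[0,0,0.1],"turn":-1.6,"grip":0.5}]'; python3 go.py .5735 .0345 .171 90; cat > lab.py <<'E'
from h import *
import sys
for n in("top","scene"):
    P,W,H=shot(n,n+sys.argv[1]);Z=W[...,2];c={"top":np.array([.572,.0325]),"scene":np.array([.5748,.0363])}[n];r=np.hypot(W[...,0]-c[0],W[...,1]-c[1])
    ys=mask(H,(20,120,90),(34,255,255))&(r<.075)&(r>.03)&(Z>.11)&(Z<.122)
    g=mask(H,(45,100,60),(80,255,255))&(Z>.1)&(Z<.12)&(abs(W[...,1]-.158)<.04)
    print(n,"stripe",box(W,ys) if ys.sum()>5 else ys.sum(),"dir",np.degrees(np.arctan2(*(np.nanmean(W[ys][:,:2],0)-c)[::-1])),"scanner",box(W,g) if g.sum()>5 else g.sum())
E
python3 lab.py 3
```

```text
time: 14.9
eef_pos: [0.5736, 0.0338, 0.1744]
tcp_rot: [0.73, 0.683, -0.0, -0.0]
contact_force: [-0.5, 0.2, -2.5]
opening: 0.151
finger_force: 98.4
yaw 86.15 q6 -0.05 slide [ 0.07 -0.02  0.34] turn -0.067
top stripe 0 dir nan scanner (213, array([573.7, 158. ]), array([50.7, 31.3]), 'long axis deg', np.float32(5.3), 'z med/max', np.float64(0.111), np.float64(0.117))
scene stripe (110, array([585.4,  83.2]), array([29.9, 18.8]), 'long axis deg', np.float32(72.0), 'z med/max', np.float64(0.117), np.float64(0.121)) dir 76.9902788216795 scanner (302, array([575.8, 160.8]), array([51.4, 29.3]), 'long axis deg', np.float32(3.1), 'z med/max', np.float64(0.11), np.float64(0.114))lab.py:7: RuntimeWarning: Mean of empty slice
  print(n,"stripe",box(W,ys) if ys.sum()>5 else ys.sum(),"dir",np.degrees(np.arctan2(*(np.nanmean(W[ys][:,:2],0)-c)[::-1])),"scanner",box(W,g) if g.sum()>5 else g.sum())
```

View pics/scene3.png

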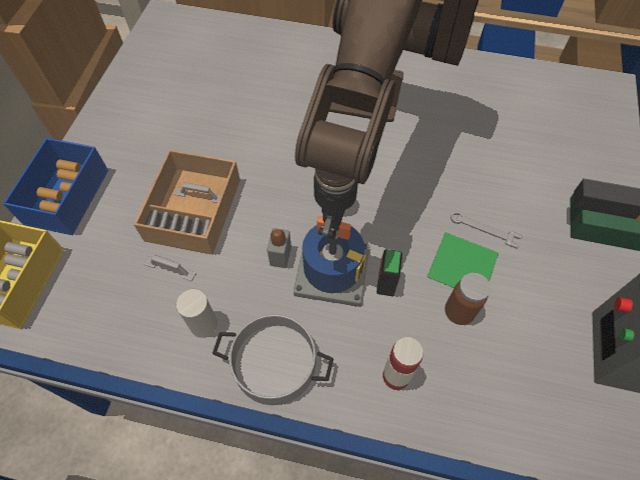

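The handle lies in the carton at (197,190). The drum's stripe has swung round to (356,257), about 13° short of the scanner at (390,270).

```bash
python3 -m inch '[{"slide":[0.05,0,0],"turn":-0.08,"grip":0.5},{"slide":[0.05,0,0],"turn":-0.16,"grip":0.5},{"slide":[0.05,0,0],"turn":-0.22,"grip":0.5},{"slide":[0.05,0,0],"turn":-0.22,"grip":0.5},{"slide":[0.05,0,0],"turn":-0.22,"grip":0.5},{"slide":[0.05,0,0],"turn":-0.22,"grip":0.5}]'; python3 go.py .5735 .0345 .171 99; python3 lab.py 4 2>/dev/null
```

```text
time: 15.6
eef_pos: [0.5737, 0.0338, 0.1743]
tcp_rot: [0.651, 0.759, -0.0, -0.0]
contact_force: [-0.5, -0.9, -3.0]
opening: 0.155
finger_force: 98.4
yaw 98.7 q6 -0.27 slide [ 0.08 -0.01  0.33] turn -0.005
top stripe 0 dir nan scanner (212, array([574.6, 158.3]), array([50.5, 32. ]), 'long axis deg', np.float32(5.0), 'z med/max', np.float64(0.111), np.float64(0.118))
scene stripe (111, array([575.2,  85.5]), array([30.4, 18.6]), 'long axis deg', np.float32(89.4), 'z med/max', np.float64(0.117), np.float64(0.122)) dir 89.58530204485791 scanner (299, array([576.9, 160.6]), array([49.4, 29.3]), 'long axis deg', np.float32(2.7), 'z med/max', np.float64(0.11), np.float64(0.116))
```

The label now points at 89.5° and the scanner is at about 89.4°. Next I back off into the middle of the play and lift.

```bash
python3 -m inch '[{"slide":[0,0,0],"turn":0.07,"grip":0.5},{"slide":[0,0,0],"turn":0.14,"grip":0.5},{"slide":[0,0,0],"turn":0.14,"grip":0.5},{"slide":[0,0,0],"turn":0.14,"grip":0.5},{"slide":[0,0,-1],"turn":0.14,"grip":0.5},{"slide":[0,0,-2],"turn":0.14,"grip":0.5},{"slide":[0,0,-5],"turn":0.14,"grip":0.5},{"slide":[0,0,-8],"turn":0.14,"grip":0.5},{"slide":[0,0,-12],"turn":0.14,"grip":0.5},{"slide":[0,0,-12],"turn":0.14,"grip":0.5}]'; python3 go.py .487 .322 .293 -13; python3 lab.py 5 2>/dev/null
```

```text
time: 16.7
eef_pos: [0.5773, 0.0337, 0.3037]
tcp_rot: [0.702, 0.712, 0.005, 0.006]
contact_force: [0.5, -0.8, -1.7]
opening: 0.151
finger_force: 98.7
yaw 90.78 q6 -0.13 slide [28.95 -8.64  1.07] turn 1.811
top stripe 0 dir nan scanner (47, array([572.8, 169.1]), array([48.9,  8.7]), 'long axis deg', np.float32(5.0), 'z med/max', np.float64(0.111), np.float64(0.117))
scene stripe (111, array([575.5,  85.7]), array([31.4, 18.9]), 'long axis deg', np.float32(86.8), 'z med/max', np.float64(0.117), np.float64(0.122)) dir 89.76929794111126 scanner (292, array([576.4, 160.4]), array([48.6, 29.3]), 'long axis deg', np.float32(3.2), 'z med/max', np.float64(0.109), np.float64(0.114))
```

```bash
python3 -m inch '[{"slide":[4,-1.2,1],"turn":0.1,"grip":0.5},{"slide":[8,-2.4,1],"turn":0.22,"grip":0.5},{"slide":[12,-3.6,1],"turn":0.34,"grip":0.5},{"slide":[16,-4.8,1],"turn":0.46,"grip":0.5},{"slide":[20,-6,1],"turn":0.58,"grip":0.5},{"slide":[23,-7,1],"turn":0.7,"grip":0.5},{"slide":[26,-7.8,1],"turn":0.82,"grip":0.5},{"slide":[28,-8.4,1],"turn":0.94,"grip":0.5},{"slide":[28.9,-8.6,1],"turn":1.06,"grip":0.5},{"slide":[28.9,-8.6,1],"turn":1.18,"grip":0.5},{"slide":[28.9,-8.6,1],"turn":1.3,"grip":0.5},{"slide":[28.9,-8.6,1],"turn":1.42,"grip":0.5},{"slide":[28.9,-8.6,1],"turn":1.54,"grip":0.5},{"slide":[28.9,-8.6,1],"turn":1.66,"grip":0.5},{"slide":[28.9,-8.6,1],"turn":1.73,"grip":0.5},{"slide":[28.9,-8.6,1],"turn":1.73,"grip":0.5},{"slide":[28.9,-8.6,1],"turn":1.73,"grip":0.5}]'; python3 go.py .488 .322 .118 -8
```

```text
time: 18.5
eef_pos: [0.4835, 0.3215, 0.2826]
tcp_rot: [0.997, -0.072, -0.001, 0.001]
contact_force: [0.1, 0.1, -1.8]
opening: 0.149
finger_force: 98.4
yaw -8.29 q6 2.13 slide [ 0.44 -0.11 16.46] turn -0.005
```

```bash
python3 -m inch '[{"slide":[0.3,0,4],"turn":0,"grip":0.5},{"slide":[0.3,0,8],"turn":0,"grip":0.5},{"slide":[0.3,0,12],"turn":0,"grip":0.5},{"slide":[0.3,0,14.5],"turn":0,"grip":0.5},{"slide":[0.3,0,15.5],"turn":0,"grip":0.5},{"slide":[0.3,0,15.8],"turn":0,"grip":0.5},{"slide":[0.3,0,15.8],"turn":0,"grip":0.5}]'; python3 go.py .488 .322 .118 -8;python3 - <<'E'
from h import *
p,W,H=shot("scene");Z=W[...,2];cv2.imwrite("pics/sc6.png",cv2.resize(p[170:350,380:600,::-1],(770,600)))
E
```

```text
time: 19.2
eef_pos: [0.4878, 0.3217, 0.1273]
tcp_rot: [0.997, -0.073, 0.001, -0.0]
contact_force: [0.1, -0.0, -2.2]
opening: 0.148
finger_force: 98.3
yaw -8.35 q6 2.13 slide [ 0.02 -0.03  0.93] turn -0.006
```

View pics/sc6.png

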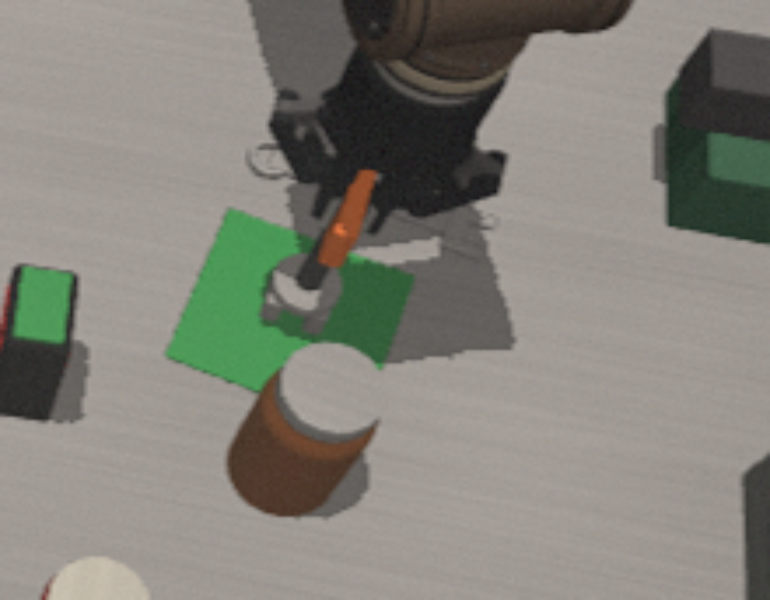

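The key is upright over the middle of the mat, with its foot near (300,300) in the crop and about 1 cm above the surface. I lower it gently.

```bash
python3 -m inch '[{"slide":[0,0,0.4],"turn":0,"grip":0.5},{"slide":[0,0,0.6],"turn":0,"grip":0.5},{"slide":[0,0,0.8],"turn":0,"grip":0.5},{"slide":[0,0,0.9],"turn":0,"grip":0.5},{"slide":[0,0,0.9],"turn":0,"grip":0.5},{"slide":[0,0,0.9],"turn":0,"grip":0.5}]'
```

```text
time: 19.85
eef_pos: [0.4872, 0.3215, 0.1178]
tcp_rot: [0.997, -0.073, 0.0, -0.0]
contact_force: [0.2, -0.4, 0.1]
opening: 0.149
finger_force: 98.9
```

```bash
python3 -m inch '[{"slide":[0,0,0.1],"turn":0,"grip":0.5},{"slide":[0,0,0.1],"turn":0,"grip":0.5},{"slide":[0,0,0.1],"turn":0,"grip":2},{"slide":[0,0,0.1],"turn":0,"grip":3},{"slide":[0,0,0.1],"turn":0,"grip":5},{"slide":[0,0,0.1],"turn":0,"grip":5},{"slide":[0,0,0.1],"turn":0,"grip":5},{"slide":[0,0,0.1],"turn":0,"grip":5},{"slide":[0,0,-2],"turn":0,"grip":5},{"slide":[0,0,-5],"turn":0,"grip":5},{"slide":[0,0,-9],"turn":0,"grip":5},{"slide":[0,0,-14],"turn":0,"grip":5},{"slide":[-5,0,-18],"turn":0,"grip":5},{"slide":[-9,0,-18],"turn":0,"grip":5},{"slide":[-9,0,-18],"turn":0,"grip":5}]'; python3 lab.py 7 2>/dev/null; python3 - <<'E'
from h import *
for n in("top","scene"):
    p,W,H=shot(n);Z=W[...,2]
    m=mask(H,(4,150,120),(16,255,255))&(Z>.1)&(Z<.16)&(abs(W[...,1]-.32)<.06);m2=m&(Z>.147);print("paddle",box(W,m2) if m2.sum()>5 else m2.sum())
    g=mask(H,(45,100,60),(80,255,255))&(Z<.015)&(abs(W[...,1]-.32)<.1)&(abs(W[...,0]-.49)<.1);print("mat",box(W,g))
E
```

```text
time: 21.35
eef_pos: [0.3951, 0.3357, 0.3004]
tcp_rot: [0.997, -0.071, 0.001, -0.002]
contact_force: [0.1, 0.1, -0.4]
opening: 0.585
finger_force: 0.0
top stripe (76, array([573.2,  81.2]), array([29.5, 16.8]), 'long axis deg', np.float32(88.2), 'z med/max', np.float64(0.118), np.float64(0.122)) dir 88.3935206884929 scanner (234, array([573.2, 158.5]), array([50.6, 32.5]), 'long axis deg', np.float32(3.0), 'z med/max', np.float64(0.111), np.float64(0.118))
scene stripe (114, array([574.6,  85.8]), array([31.5, 18.3]), 'long axis deg', np.float32(85.0), 'z med/max', np.float64(0.117), np.float64(0.121)) dir 89.59809003658344 scanner (313, array([576.2, 160.3]), array([49.1, 30.2]), 'long axis deg', np.float32(4.3), 'z med/max', np.float64(0.11), np.float64(0.114))
paddle (135, array([484.9, 319.9]), array([14.5, 64.5]), 'long axis deg', np.float32(172.4), 'z med/max', np.float64(0.153), np.float64(0.158))
mat (1588, array([486.8, 321.1]), array([129.8, 129.2]), 'long axis deg', np.float32(77.9), 'z med/max', np.float64(0.004), np.float64(0.012))
paddle (172, array([487.7, 322.5]), array([12.9, 65.8]), 'long axis deg', np.float32(171.7), 'z med/max', np.float64(0.152), np.float64(0.157))
mat (1737, array([489.1, 323.3]), array([127.8, 129. ]), 'long axis deg', np.float32(167.8), 'z med/max', np.float64(0.003), np.float64(0.01))
```

View pics/scene7.png

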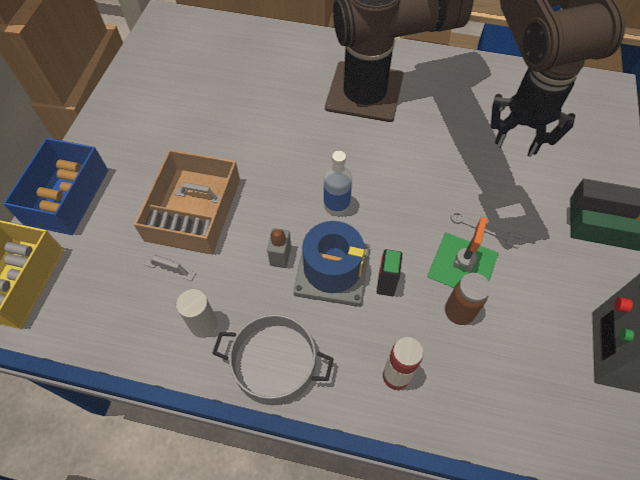

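Everything is in place: the handle is in the carton at (197,190), and the stripe at (357,257) points at the scanner. The key stands upright in the middle of the mat at (467,257), and the arm is clear.

```bash
python3 -c "
from plant import ctrl
print(ctrl.sign_off())"
```

```text
the job is handed in; nothing more can be done
None
```

The job is handed in, with no verdict returned; the final camera check showed the chrome handle in the carton's empty end, the label within about 1° of the scanner, and the key upright within about 2 mm of the mat's centre, finished at about 21 s of the 72 s allowed.

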